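Unstack the souvenirs onto their display stands

ROBOT

A 6-joint arm with a two-finger parallel gripper is mounted at the origin on the work surface. World frame = base frame: x ahead of the robot, y to its left, z up, the work surface at z = 0. Lengths are in m, angles in degrees, forces in N, time in s.
With the tool pointing down it reaches from about 0.325 to 0.775 m from the base axis. Payload 5.5 kg.
Tool frame: the origin (TCP) lies between the finger pads; the fingertips stand 22 mm ahead of it and the grasp point (between the pads) lies 3 mm ahead of it; z points along the fingers, y is the direction in which the jaws open and shut (so a half turn about z gives the same grasp; the last joint's range is limited). The gripper opens to 88 mm and grips with 3 to 60 N. Pads are 20 mm wide; open, the fingers measure 115 mm over their backs; the gripper's body (75 mm by 178 mm) begins 61 mm behind the grasp point.
Start: joints at [71.064, 5.22, 70.514, -0, 104.267, -3.249], TCP at [0.162, 0.578, 0.245] pointing down, gripper open.
Joint ranges: [-164.24, 164.24], [-49.07, 125.15], [9.68, 141.18], [-86.29, 266.29], [3.28, 154.24], [-151.56, 151.56]. Speed limits (degrees/s): [147.25, 147.25, 172.46, 180, 180, 180].

INTERFACE

Orientations are given as a 3x3 rotation matrix whose columns are the frame's x, y, z axes.
In Python, from cell import * gives the robot as it stands. The module is installed in compiled form; this text tells all that it offers.
- The arm moves only by the shell command python3 -m handwheel 'ROWS' [FORCE]. ROWS is JSON, a list of rows, each an object with "hand": the opening, from 0 (shut) to 1 (fully open); "dp": the shift along the tool's x, y, z in m, a list of three; "rot": the turn, a rotation vector about the tool's x, y, z in degrees, a list of three. A call has 1 to 5 rows; each row shifts and turns the commanded pose from where the row before left it, along the tool's axes as they then stand; what a row does not reach is not made up. A row lasts 1/8 s, in which the tool goes at most 62.5 mm and 10.7 degrees, less where a joint would pass 70% of its speed; a pose out of reach is approached as far as the arm can. A call with a gripper value outside its range is refused whole. The fingers move at their own pace and stop on an object; FORCE is the grip in N (left out, the last holds). Time passes only in rows, so rows that do not move let the fingers close. It gives the time, the measured TCP pose, the force and the opening at its end, in the units of the state.
- read_state(): the state, without advancing time (a new reading comes with each control period).
- get_image(name): name is "side" or "top" or "wrist"; returns a dict with "image" (420x560x3 uint8, blue, green, red), "z_map" (420x560 float32, m along the optical axis (not along the pixel's ray), 0 where there is no reading), "intrinsics" (3x3 intrinsics, pixels), "dist" ([k1, k2, p1, p2, k3] as OpenCV has them; the pictures are not rectified), "rvec" (rotation vector, rad) and "tvec" (3), from world to camera coordinates, as OpenCV has them. Camera axes: x right, y down, z forward; pixel columns grow to the right and rows downward; lengths in m; the calibration is good to about 2 mm. A picture is of the moment at which its call begins.
- sign_off(): hands the job in, once; it reports no verdict.
The state is a dict: "t": time; "joints": joint angles; "joint_vel": joint speeds; "tau": joint torques, N m; "position": TCP position; "tcp_rot": TCP orientation; "force": force on the tool from outside, world axes, zero at the start; "wrist_torque": the same for the moment, N m; "finger_gap": opening from 0.0 (shut) to 1.0 (fully open).
Only numpy, scipy, OpenCV 4.12 (cv2) and the standard library are available. Lean on these libraries where they do the work, as an engineer would, in place of code of your own. Each camera call takes 0.05 s, during which the arm holds its last target. There are 200 camera calls.

TASK

Four new souvenirs stand stacked on the shop counter. Take the stack apart and set each one upright and centred on the dark wooden display stand that has its own outline (long, hexagonal, square, round), with the long box and the square tin turned in line with their stands. Do not disturb the glass globe and the white mug standing among them.

Things in the scene. Friction and masses are not known exactly. Their poses are not given: they have to be found in the camera images.
- long_box: Flat wooden gift box, 66 (x) x 140 (y, long) x 36 mm high, closed solid block. Bottom of the stack, standing on the counter at the start. Origin: centre of its underside; z up. About 0.25 kg.
- hex_box: Hexagonal gift box covered in dull blue cloth board, rigid, 64 mm across flats (74 across corners), 34 mm high; the x axis is square to one pair of flats, the other pairs are turned by 60 degrees. At the start it lies on the long box. Origin: centre of its underside; z up. About 0.14 kg.
- square_tin: Small square metal tin, 46 x 46 mm (sides square to x and y), 36 mm high. At the start it lies on the hexagonal box. Origin: centre of its underside; z up. About 0.11 kg.
- round_pot: Small round lidded wooden pot, a plain upright cylinder 34 mm in diameter, 36 mm high. At the start it is on top of the stack, on the square tin. Origin: centre of its underside; z up. About 0.05 kg.
- long_stand: Dark wooden display stand, a rectangular block 90 (x) x 164 (y, long) x 20 mm high with a flat top. Origin: centre of its underside; z up. Fixed; its place on the counter varies.
- hex_stand: Dark wooden display stand, a hexagonal block 88 mm across flats (x axis square to a pair of flats), 30 mm high, flat top. Origin: centre of its underside; z up. Fixed; its place on the counter varies.
- square_stand: Dark wooden display stand, a square block 70 x 70 mm (sides square to x and y), 40 mm high, flat top. Origin: centre of its underside; z up. Fixed; its place on the counter varies.
- round_stand: Dark wooden display stand, a round block 58 mm in diameter, 50 mm high, flat top. Origin: centre of its underside; z up. Fixed; its place on the counter varies.
- globe: Bystander: glass globe souvenir on a round dark wooden foot, 56 mm in diameter, 73 mm high, loose. Origin: centre of its underside; z up. Not to be disturbed.
- mug: Bystander: white souvenir mug, 68 mm in diameter plus a handle towards its +y (which points towards the robot; it reaches up to 70 mm from the axis), 72 mm high, loose. Origin: centre of its underside; z up. Not to be disturbed.
Things that resemble listed ones, but are neither listed nor needed, are in the scene too. Leave any blue or orange look-alike of the long_box alone.

How it is judged (in metres and radians):
At the end, for the whole second after the job is handed in: Each souvenir rests released, still and upright (0.1 rad) on the stand of its own outline, centres within 12 mm, underside within 4 mm of the stand's top; long box within 0.2 rad of its stand's long direction, tin's sides within 0.2 rad of its stand's (any quarter turn) (horizontal distance between long_box and long_stand below 0.012 m and z of long_box in the frame of long_stand between 0.016 and 0.024 m and angle between each of long_box, hex_box, square_tin, round_pot's own z axis and vertical below 0.1 rad and linear speed of each of long_box, hex_box, square_tin, round_pot below 0.02 m/s and angular speed of each of long_box, hex_box, square_tin, round_pot below 0.2 rad/s and horizontal distance between hex_box and hex_stand below 0.012 m and z of hex_box in the frame of hex_stand between 0.026 and 0.034 m and horizontal distance between square_tin and square_stand below 0.012 m and z of square_tin in the frame of square_stand between 0.036 and 0.044 m and horizontal distance between round_pot and round_stand below 0.012 m and z of round_pot in the frame of round_stand between 0.046 and 0.054 m and angle between the y axis of long_box and the y axis of long_stand, either way round below 0.2 rad and (angle between the x axis of square_tin and the x axis of square_stand, either way round below 0.2 rad or angle between the x axis of square_tin and the y axis of square_stand, either way round below 0.2 rad)); the robot touches nothing.
It fails at once if the glass globe is moved more than 30 mm or tipped more than 0.3 rad (distance of globe from where it was at the start of the episode above 0.03 m or angle between globe's own z axis and vertical above 0.3 rad).
It fails at once if the white mug is moved more than 30 mm or tipped more than 0.3 rad (distance of mug from where it was at the start of the episode above 0.03 m or angle between mug's own z axis and vertical above 0.3 rad).
It also fails if it takes over 115 s, if anything falls off the work surface, if the arm or the gripper's body presses on something with over 40 N, if the wrist force passes 120 N, or if a joint passes its speed limit or range.

## Working session

There is one attempt and no reset: what is moved stays moved. The work goes in short steps, Python scripts to look and compute and a shell command to move; the robot and the scene stay as the last step left them, time stands still between calls to the robot, and variables do not carry over. Pictures are saved under pics/ and viewed, about 12 in all and at most 16, crops included, and the job is handed in when it is done.

```bash
mkdir -p pics
python3 - <<'E'
from cell import *
import cv2,numpy as np
s=read_state();print(s)
for n in("top","side"):
    d=get_image(n);cv2.imwrite(f"pics/{n}0.png",d["image"]);np.savez(f"{n}0.npz",**d)
    R=cv2.Rodrigues(np.array(d["rvec"]))[0];print(n,-R.T@np.array(d["tvec"]).ravel(),R[2],d["intrinsics"],d["dist"])
E
```

```text
{'t': 0.0, 'joints': array([ 7.10642305e+01,  5.26247218e+00,  7.05790397e+01,  2.05224640e-03,
        1.04266225e+02, -3.24863906e+00]), 'joint_vel': array([ 0.01846021, -0.02438736,  0.0481029 ,  0.02305656, -0.01592398,
        0.02931885]), 'tau': array([-4.53988343e-05, -4.46462131e+01, -4.06437600e+01,  6.98624784e-02,
        2.96922598e-02, -1.45272775e-04]), 'position': array([0.16214309, 0.57742723, 0.24354147]), 'tcp_rot': array([[-9.62754836e-01,  2.70375133e-01, -6.43030343e-04],
       [ 2.70375861e-01,  9.62753224e-01, -1.76734502e-03],
       [ 1.41233390e-04, -1.87537985e-03, -9.99998232e-01]]), 'force': array([ 0.56920208, -1.34872307,  0.1627791 ]), 'wrist_torque': array([-0.03430796,  0.04251899, -0.00374187]), 'finger_gap': 1.0007473618012515}
top [0.26961929 0.02258154 1.24078899] [ 0.16671955  0.00947367 -0.98595884] [[428.97910766   0.         274.27312627]
 [  0.         428.97910766 209.33987424]
 [  0.           0.           1.        ]] [-0.05080663  0.          0.          0.          0.        ]
side [-0.01724438 -0.64968752  0.76574565] [ 0.45773616  0.61858714 -0.63861378] [[381.00253194   0.         280.06866098]
 [  0.         381.00253194 204.50694839]
 [  0.           0.           1.        ]] [0.01879352 0.         0.         0.         0.        ]
```

View pics/top0.png

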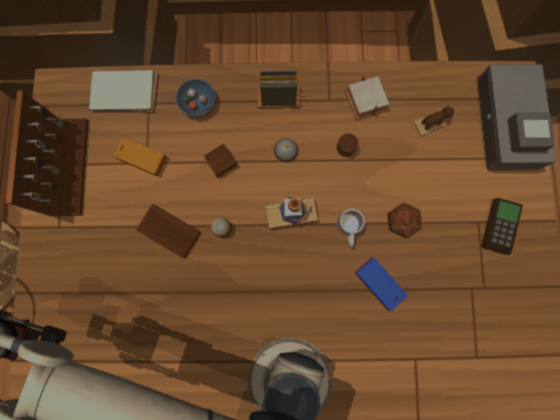

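View pics/side0.png

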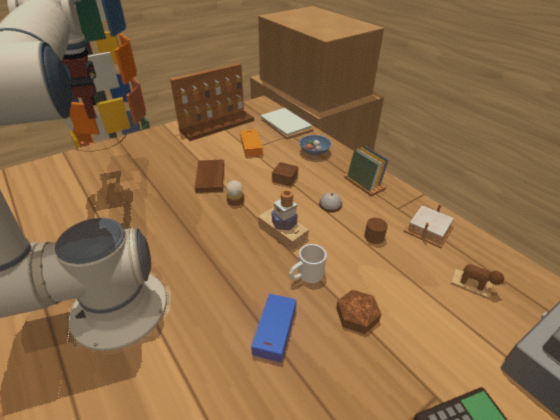

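Top view: the stack is at (292,212), with the pale long box at the bottom, then blue hex, tin and pot. Candidates:
- **Long box:** the pale box at (292,214). The orange (140,156) and blue (381,284) look-alikes are left alone.
- **Stands:** long at (168,231), square at (221,160), round at (348,145), hex at (405,220).
- **Not needed:** the bell (286,150) and the bowl. The globe (221,228) and mug (351,225) are bystanders.

```bash
cat > h.py <<'E'
import cv2,numpy as np
def world(d):
    z=np.asarray(d["z_map"],float);h,w=z.shape
    g=np.stack(np.meshgrid(np.arange(w),np.arange(h)),-1).reshape(-1,1,2).astype(float)
    n=cv2.undistortPoints(g,d["intrinsics"],d["dist"]).reshape(h,w,2)
    c=np.dstack([n*z[...,None],z]); R=cv2.Rodrigues(np.array(d["rvec"]))[0]
    P=(c-np.array(d["tvec"]).ravel())@R; P[z==0]=np.nan
    return P
def onplane(d,px,h):
    n=cv2.undistortPoints(np.array(px,float).reshape(-1,1,2),d["intrinsics"],d["dist"]).reshape(-1,2)
    R=cv2.Rodrigues(np.array(d["rvec"]))[0];C=-R.T@np.array(d["tvec"]).ravel()
    r=np.c_[n,np.ones(len(n))]@R
    return C+r*((h-C[2])/r[:,2])[:,None]
def top_rect(d,P,win,lo,hi,h):
    x0,y0,x1,y1=win
    m=np.zeros(P.shape[:2],np.uint8);Z=P[y0:y1,x0:x1,2]
    m[y0:y1,x0:x1]=((Z>lo)&(Z<hi))*255
    n,l,s,c=cv2.connectedComponentsWithStats(m);k=1+np.argmax(s[1:,4]);m=(l==k).astype(np.uint8)
    ct=max(cv2.findContours(m,0,cv2.CHAIN_APPROX_NONE)[0],key=cv2.contourArea)
    W=onplane(d,ct.reshape(-1,2),h)[:,:2].astype(np.float32)
    M=cv2.moments(W.reshape(-1,1,2)*1000)
    return dict(n=int(m.sum()),cen=np.round([M['m10']/M['m00'],M['m01']/M['m00']],1),rect=cv2.minAreaRect(W*1000),z=np.nanmedian(P[...,2][m>0])),W
E
python3 - <<'E'
from h import *
d=dict(np.load("top0.npz"));P=world(d)
Z=P[...,2];print("table",np.nanmedian(Z[300:330,200:260]),np.nanstd(Z[300:330,200:260]),Z[60:400:60,60:560:80].round(3))
for n,w,h in[("long_stand",(125,195,210,265),.02),("hex_stand",(380,195,430,245),.03),("sq_stand",(198,138,243,182),.04),("round_stand",(330,128,365,162),.05),
  ("pot",(270,188,320,235),.142),("tin",(270,188,320,235),.106),("hex",(270,188,320,235),.07),("long",(255,185,330,240),.036),("globe",(205,212,240,243),.073),("mug",(332,200,372,250),.072),("bell",(265,130,305,170),.05)]:
    lo,hi=(h-.012,h+.012) if n not in("globe","mug","bell") else (.015,.2)
    try: print(n,top_rect(d,P,w,lo,hi,h)[0])
    except Exception as e: print(n,e)
im=d["image"][120:300,120:440];cv2.imwrite("pics/crop1.png",cv2.resize(im,None,fx=2.5,fy=2.5,interpolation=2))
E
```

```text
table -8.501095071430364e-05 0.002403747051713406 [[-0.266 -0.376 -0.747 -0.75  -0.755 -0.326 -0.213]
 [ 0.055  0.007 -0.002 -0.001  0.001  0.001  0.148]
 [ 0.016 -0.005  0.001 -0.003  0.002  0.004 -0.001]
 [-0.001  0.003 -0.001  0.001  0.008 -0.001 -0.001]
 [ 0.    -0.002 -0.003 -0.     0.023  0.    -0.   ]
 [ 0.549 -0.002 -0.004  0.196  0.002 -0.001  0.006]]
long_stand {'n': 1781, 'cen': array([418. , 342.8]), 'rect': ((419.048583984375, 341.9777526855469), (167.71571350097656, 93.04878234863281), 59.6263313293457), 'z': np.float64(0.019484403193005175)}
hex_stand {'n': 858, 'cen': array([ 439.7, -338.2]), 'rect': ((438.8462829589844, -337.13848876953125), (88.64376068115234, 103.55023193359375), 33.18537902832031), 'z': np.float64(0.030056010296322214)}
sq_stand {'n': 583, 'cen': array([622.5, 191. ]), 'rect': ((621.9072265625, 190.7970733642578), (74.19259643554688, 69.98526763916016), 31.649398803710938), 'z': np.float64(0.03967734287112622)}
round_stand {'n': 322, 'cen': array([ 663.1, -182.2]), 'rect': ((662.9985961914062, -182.05294799804688), (58.438568115234375, 57.86676406
[... 728 characters left out ...]
717048645019531), (67.3624267578125, 139.92938232421875), 8.526030540466309), 'z': np.float64(0.035921395377441365)}
globe {'n': 315, 'cen': array([419.6, 181.4]), 'rect': ((419.9720458984375, 180.81689453125), (55.315147399902344, 50.268951416015625), 44.91769027709961), 'z': np.float64(0.06374524777293422)}
mug {'n': 357, 'cen': array([ 424.7, -176.2]), 'rect': ((418.1235046386719, -170.59786987304688), (68.29096984863281, 100.69628143310547), 61.369384765625), 'z': np.float64(0.05724278175258742)}
bell {'n': 348, 'cen': array([648.4,  -1.7]), 'rect': ((647.2538452148438, -1.8925361633300781), (57.79616165161133, 60.09544372558594), 89.15287017822266), 'z': np.float64(0.03099895313907675)}
```

View pics/crop1.png

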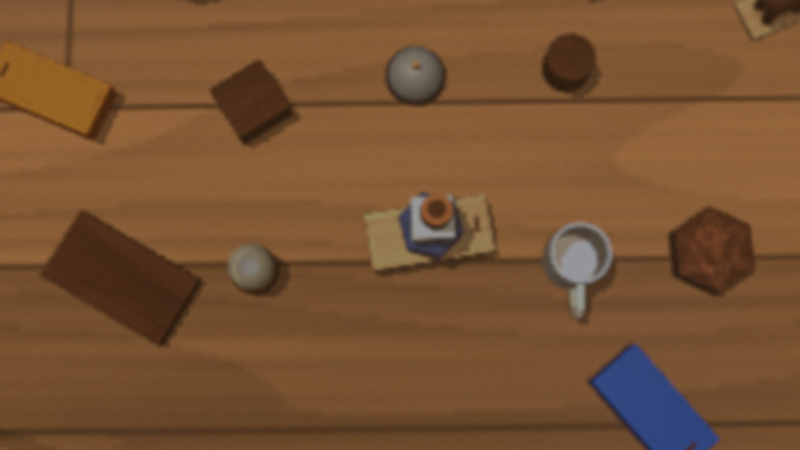

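Crop: the stack is confirmed at crop (433,225), with all four stands clear and the globe and mug to either side. I'm moving over the stack for the pot, with the tool squared to the world axes first.

```bash
python3 -m handwheel '[{"hand":1,"dp":[0,0,0],"rot":[0,0,-7.85]},{"hand":1,"dp":[0,0,0],"rot":[0,0,-7.85]},{"hand":1,"dp":[-0.025,-0.05,0],"rot":[0,0,0]},{"hand":1,"dp":[-0.025,-0.05,0],"rot":[0,0,0]}]' 20
python3 -m handwheel '[{"hand":1,"dp":[-0.025,-0.05,0],"rot":[0,0,0]},{"hand":1,"dp":[-0.025,-0.05,0],"rot":[0,0,0]},{"hand":1,"dp":[-0.025,-0.05,0],"rot":[0,0,0]},{"hand":1,"dp":[-0.025,-0.05,0],"rot":[0,0,0]},{"hand":1,"dp":[-0.025,-0.05,0],"rot":[0,0,0]}]'
python3 -m handwheel '[{"hand":1,"dp":[-0.025,-0.05,0],"rot":[0,0,0]},{"hand":1,"dp":[-0.025,-0.05,0],"rot":[0,0,0]},{"hand":1,"dp":[-0.025,-0.05,0],"rot":[0,0,0]},{"hand":1,"dp":[0,0,0],"rot":[0,0,0]},{"hand":1,"dp":[0,0,0],"rot":[0,0,0]}]'
```

```text
t: 0.6
position: [0.2124, 0.4765, 0.2434]
tcp_rot: [[-1.0, -0.002, -0.001], [-0.002, 1.0, -0.002], [0.001, -0.002, -1.0]]
force: [1.4, 0.3, 1.0]
finger_gap: 0.998
t: 1.23
position: [0.3376, 0.226, 0.2443]
tcp_rot: [[-1.0, -0.001, 0.0], [-0.001, 1.0, -0.0], [-0.0, -0.0, -1.0]]
force: [1.4, -0.5, -0.6]
finger_gap: 1.002
t: 1.85
position: [0.4121, 0.078, 0.2443]
tcp_rot: [[-1.0, 0.0, -0.001], [0.0, 1.0, 0.0], [0.001, 0.0, -1.0]]
force: [0.2, 1.1, -0.2]
finger_gap: 1.001
```

```bash
python3 -m handwheel '[{"hand":1,"dp":[-0.0285,-0.0485,0],"rot":[0,0,0]},{"hand":1,"dp":[-0.0285,-0.0485,0],"rot":[0,0,0]},{"hand":1,"dp":[0,0,0.03],"rot":[0,0,0]},{"hand":1,"dp":[0,0,0],"rot":[0,0,0]}]'
python3 - <<'E'
from cell import *
from h import *
d=get_image("wrist");cv2.imwrite("pics/w1.png",d["image"]);np.savez("w1.npz",**d)
P=world(d);Z=P[...,2]
print(read_state()["position"])
for h in(.142,.106,.07,.036):
    m=(abs(Z-h)<.008);print(h,m.sum(), np.nanmean(P[m],0))
    try: print(top_rect(d,P,(0,0,560,420),h-.01,h+.01,h)[0])
    except Exception as e: print(e)
E
```

```text
t: 2.35
position: [0.4683, -0.0178, 0.2122]
tcp_rot: [[-1.0, -0.002, -0.005], [-0.002, 1.0, 0.001], [0.005, 0.001, -1.0]]
force: [0.5, -0.1, 0.1]
finger_gap: 0.997
[ 0.46873065 -0.0176823   0.21399187]
0.142 1901 [ 0.4693895  -0.01651811  0.14078219]
{'n': 1931, 'cen': array([469. , -16.6]), 'rect': ((468.8741455078125, -16.522172927856445), (33.62888717651367, 33.43910217285156), 0.1029151976108551), 'z': np.float64(0.1409217530139036)}
0.106 1662 [ 0.4583222  -0.00969888  0.10473307]
{'n': 1721, 'cen': array([457.5,  -9.6]), 'rect': ((466.651123046875, -13.42753791809082), (47.773250579833984, 46.477149963378906), 1.6323978900909424), 'z': np.float64(0.10468184264212685)}
0.07 4478 [ 0.43482193 -0.01539724  0.06831855]
{'n': 2006, 'cen': array([ 430.8, -174.9]), 'rect': ((428.97894287109375, -177.13162231445312), (76.10493469238281, 72.47872161865234), 34.88348388671875), 'z': np.float64(0.0692472688856706)}
0.036 12293 [ 0.423435   -0.11294342  0.03470426]
{'n': 5387, 'cen': array([458.2, -11.5]), 'rect': ((462.55767822265625, -11.967140197753906), (66.27851104736328, 138.29087829589844), 8.718247413635254), 'z': np.float64(0.03512508625290708)}
```

View pics/w1.png

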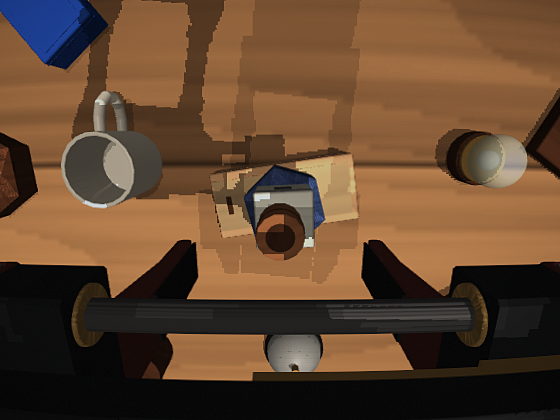

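The wrist view shows the pot at pixel (280,230), centred between the fingers. It agrees with the top view within 3 mm, so I'm grasping.

```bash
python3 -m handwheel '[{"hand":1,"dp":[0,0,0.04],"rot":[0,0,0]},{"hand":1,"dp":[0,0,0.0395],"rot":[0,0,0]},{"hand":1,"dp":[0,0,0],"rot":[0,0,0]},{"hand":0.3,"dp":[0,0,0],"rot":[0,0,0]},{"hand":0.3,"dp":[0,0,0],"rot":[0,0,0]}]' 15
python3 -m handwheel '[{"hand":0.3,"dp":[0,0,0],"rot":[0,0,0]},{"hand":0.3,"dp":[0,0,0],"rot":[0,0,0]},{"hand":0.3,"dp":[0,0,0],"rot":[0,0,0]},{"hand":0.3,"dp":[0,0,0],"rot":[0,0,0]}]'
```

```text
t: 3.02
position: [0.4705, -0.019, 0.1379]
tcp_rot: [[-1.0, -0.001, 0.004], [-0.001, 1.0, -0.0], [-0.004, -0.0, -1.0]]
force: [0.1, 0.4, 0.3]
finger_gap: 0.809
t: 3.52
position: [0.4694, -0.0193, 0.1351]
tcp_rot: [[-1.0, -0.0, -0.0], [-0.0, 1.0, 0.0], [0.0, 0.0, -1.0]]
force: [0.5, 0.3, 0.1]
finger_gap: 0.386
```

```bash
python3 -m handwheel '[{"hand":0.2,"dp":[0,0,0],"rot":[0,0,0]},{"hand":0.2,"dp":[0,0,-0.03],"rot":[0,0,0]},{"hand":0.2,"dp":[0,0,-0.03],"rot":[0,0,0]},{"hand":0.2,"dp":[-0.0385,-0.0325,0],"rot":[0,0,0]},{"hand":0.2,"dp":[-0.0385,-0.0325,0],"rot":[0,0,0]}]'
python3 -m handwheel '[{"hand":0.2,"dp":[-0.0385,-0.0325,0],"rot":[0,0,0]},{"hand":0.2,"dp":[-0.0385,-0.0325,0],"rot":[0,0,0]},{"hand":0.2,"dp":[-0.0385,-0.0325,0],"rot":[0,0,0]},{"hand":0.2,"dp":[0,0,0],"rot":[0,0,0]},{"hand":0.2,"dp":[0,0,0],"rot":[0,0,0]}]'
python3 - <<'E'
from cell import *
from h import *
s=read_state();print(s["position"],s["finger_gap"],s["force"])
d=get_image("top");np.savez("top1.npz",**d);P=world(d);cv2.imwrite("pics/top1.png",d["image"])
for n,w,h in[("tin",(270,188,320,235),.106),("hex",(270,188,320,235),.07),("pottop",(320,100,380,180),.203)]:
    print(n,top_rect(d,P,w,h-.012,h+.012,h)[0])
d=get_image("wrist");P=world(d);cv2.imwrite("pics/w2.png",d["image"])
print(top_rect(d,P,(0,0,560,420),.04,.06,.05)[0])
E
```

```text
t: 4.15
position: [0.5475, -0.0849, 0.1961]
tcp_rot: [[-1.0, -0.001, 0.002], [-0.001, 1.0, -0.0], [-0.002, -0.0, -1.0]]
force: [-0.1, 0.5, -0.7]
finger_gap: 0.388
t: 4.78
position: [0.6615, -0.1814, 0.1944]
tcp_rot: [[-1.0, -0.0, -0.001], [-0.0, 1.0, 0.001], [0.001, 0.001, -1.0]]
force: [0.3, 0.3, -0.7]
finger_gap: 0.385
[ 0.66153063 -0.18143374  0.19443784] 0.38479239492900125 [ 0.28043014  0.33780079 -0.67793228]
tin {'n': 307, 'cen': array([467.8, -16.6]), 'rect': ((467.10357666015625, -16.393943786621094), (48.953956604003906, 46.65964889526367), 2.4805848598480225), 'z': np.float64(0.10539359599665137)}
hex {'n': 174, 'cen': array([453.2, -10.9]), 'rect': ((459.5781555175781, -15.073280334472656), (71.85725402832031, 56.0093879699707), 89.21142578125), 'z': np.float64(0.06932645776045959)}
pottop {'n': 54, 'cen': array([ 649.6, -188.7]), 'rect': ((647.555908203125, -188.7345733642578), (38.44761657714844, 13.33049488067627), 89.32689666748047), 'z': np.float64(0.2009646935144813)}
{'n': 2915, 'cen': array([ 661.7, -179.5]), 'rect': ((660.9192504882812, -179.57518005371094), (57.1339111328125, 52.57145309448242), 88.41620635986328), 'z': np.float64(0.048851870608997025)}
```

View pics/w2.png

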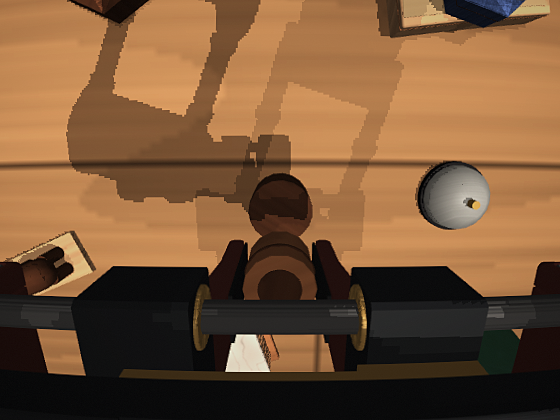

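The pot is held at (280,270) above the round stand at (281,210). Its offset is under 2 mm, so I'm lowering it.

```bash
python3 -m handwheel '[{"hand":0.2,"dp":[0,0,0.04],"rot":[0,0,0]},{"hand":0.2,"dp":[0,0,0.04],"rot":[0,0,0]},{"hand":0.2,"dp":[0,0,0.025],"rot":[0,0,0]},{"hand":0.2,"dp":[0,0,0.008],"rot":[0,0,0]},{"hand":0.2,"dp":[0,0,0],"rot":[0,0,0]}]'
python3 -m handwheel '[{"hand":0.2,"dp":[0,0,0.001],"rot":[0,0,0]},{"hand":0.2,"dp":[0,0,0.0],"rot":[0,0,0]}]'
```

```text
t: 5.5
position: [0.6619, -0.1813, 0.0834]
tcp_rot: [[-1.0, -0.001, 0.001], [-0.001, 1.0, -0.0], [-0.001, -0.0, -1.0]]
force: [0.1, 0.5, 0.1]
finger_gap: 0.38
t: 5.75
position: [0.6625, -0.1819, 0.0827]
tcp_rot: [[-1.0, -0.0, 0.002], [-0.0, 1.0, -0.001], [-0.002, -0.001, -1.0]]
force: [-0.2, -0.4, -0.3]
finger_gap: 0.383
```

```bash
python3 -m handwheel '[{"hand":0.2,"dp":[0,0,0.002],"rot":[0,0,0]},{"hand":0.2,"dp":[0,0,0.0],"rot":[0,0,0]}]'
python3 -m handwheel '[{"hand":0.2,"dp":[0,0,0.001],"rot":[0,0,0]},{"hand":0.2,"dp":[0,0,0.0],"rot":[0,0,0]}]'
```

```text
t: 6.0
position: [0.662, -0.1818, 0.0792]
tcp_rot: [[-1.0, -0.0, 0.0], [-0.0, 1.0, -0.0], [-0.0, -0.0, -1.0]]
force: [0.2, -0.3, -0.9]
finger_gap: 0.385
t: 6.25
position: [0.662, -0.1818, 0.0792]
tcp_rot: [[-1.0, -0.0, 0.001], [-0.0, 1.0, -0.0], [-0.001, -0.0, -1.0]]
force: [-2.5, 0.7, 5.1]
finger_gap: 0.382
```

```bash
python3 -m handwheel '[{"hand":0.7,"dp":[0,0,0],"rot":[0,0,0]},{"hand":0.7,"dp":[0,0,0],"rot":[0,0,0]},{"hand":0.7,"dp":[0,0,0],"rot":[0,0,0]},{"hand":0.7,"dp":[0,0,-0.02],"rot":[0,0,0]},{"hand":1,"dp":[0,0,-0.05],"rot":[0,0,0]}]'
python3 -m handwheel '[{"hand":1,"dp":[0,0,-0.05],"rot":[0,0,0]},{"hand":1,"dp":[0.039,0.0332,0],"rot":[0,0,0]},{"hand":1,"dp":[0.039,0.0332,0],"rot":[0,0,0]},{"hand":1,"dp":[0.039,0.0332,0],"rot":[0,0,0]},{"hand":1,"dp":[0.039,0.0332,0],"rot":[0,0,0]}]'
python3 -m handwheel '[{"hand":1,"dp":[0.039,0.0332,0],"rot":[0,0,0]},{"hand":1,"dp":[0,0,0],"rot":[0,0,0]},{"hand":1,"dp":[0,0,0],"rot":[0,0,0]}]'
python3 - <<'E'
from cell import *
from h import *
s=read_state();print(s["position"])
d=get_image("wrist");P=world(d);cv2.imwrite("pics/w3.png",d["image"])
print(top_rect(d,P,(180,80,380,320),.09,.12,.105)[0])
d=get_image("top");P=world(d)
print(top_rect(d,P,(330,128,365,162),.07,.1,.086)[0])
E
```

```text
t: 6.88
position: [0.6606, -0.1813, 0.1464]
tcp_rot: [[-1.0, -0.0, -0.006], [-0.0, 1.0, 0.002], [0.006, 0.002, -1.0]]
force: [0.8, 0.0, -0.1]
finger_gap: 0.78
t: 7.5
position: [0.5048, -0.048, 0.2]
tcp_rot: [[-1.0, -0.0, 0.002], [-0.0, 1.0, -0.0], [-0.002, -0.0, -1.0]]
force: [-0.6, 0.7, 0.7]
finger_gap: 1.0
t: 7.88
position: [0.4675, -0.016, 0.1996]
tcp_rot: [[-1.0, -0.001, 0.003], [-0.001, 1.0, -0.001], [-0.003, -0.001, -1.0]]
force: [0.1, -0.0, 0.7]
finger_gap: 1.003
[ 0.46746798 -0.0160046   0.19962925]
{'n': 3918, 'cen': array([466.9, -13.4]), 'rect': ((466.4546203613281, -13.367931365966797), (49.36965560913086, 46.29851531982422), 2.581550359725952), 'z': np.float64(0.10476732262880933)}
{'n': 124, 'cen': array([ 660.8, -183.3]), 'rect': ((659.5524291992188, -184.1539764404297), (34.03094482421875, 35.24639892578125), 89.2889633178711), 'z': np.float64(0.08546951816122823)}
```

```bash
python3 -m handwheel '[{"hand":1,"dp":[0,0.001,0.05],"rot":[0,0,-2.5]},{"hand":1,"dp":[0,0,0.045],"rot":[0,0,0]},{"hand":1,"dp":[0,0,0.009],"rot":[0,0,0]},{"hand":0.4,"dp":[0,0,0],"rot":[0,0,0]},{"hand":0.4,"dp":[0,0,0],"rot":[0,0,0]}]' 20
python3 -m handwheel '[{"hand":0.4,"dp":[0,0,0],"rot":[0,0,0]},{"hand":0.4,"dp":[0,0,0],"rot":[0,0,0]},{"hand":0.4,"dp":[0,0,0],"rot":[0,0,0]},{"hand":0.4,"dp":[0,0,0],"rot":[0,0,0]}]'
```

```text
t: 8.6
position: [0.4682, -0.0151, 0.0965]
tcp_rot: [[-0.999, -0.043, 0.003], [-0.043, 0.999, -0.0], [-0.003, -0.001, -1.0]]
force: [-0.2, -0.2, 1.0]
finger_gap: 0.809
t: 9.1
position: [0.4672, -0.0147, 0.0948]
tcp_rot: [[-0.999, -0.044, 0.001], [-0.044, 0.999, -0.0], [-0.001, -0.0, -1.0]]
force: [0.8, 0.5, 3.0]
finger_gap: 0.523
```

```bash
python3 -m handwheel '[{"hand":0.4,"dp":[0,0,-0.03],"rot":[0,0,0]},{"hand":0.4,"dp":[0,0,-0.05],"rot":[0,0,2.5]},{"hand":0.4,"dp":[-0.031,0.0413,0],"rot":[0,0,0]},{"hand":0.4,"dp":[-0.031,0.0413,0],"rot":[0,0,0]},{"hand":0.4,"dp":[-0.031,0.0413,0],"rot":[0,0,0]}]'
python3 -m handwheel '[{"hand":0.4,"dp":[-0.031,0.0413,0],"rot":[0,0,0]},{"hand":0.4,"dp":[-0.031,0.0413,0],"rot":[0,0,0]},{"hand":0.4,"dp":[0,0,0],"rot":[0,0,-10.5]},{"hand":0.4,"dp":[0,0,0],"rot":[0,0,-10.5]},{"hand":0.4,"dp":[0,0,0],"rot":[0,0,-10.5]}]'
python3 -m handwheel '[{"hand":0.4,"dp":[0,0,0],"rot":[0,0,0]},{"hand":0.4,"dp":[0,0,0],"rot":[0,0,0]}]'
python3 - <<'E'
from cell import *
from h import *
s=read_state();print(s["position"],s["finger_gap"])
d=get_image("wrist");P=world(d);cv2.imwrite("pics/w4.png",d["image"])
print(top_rect(d,P,(0,0,560,420),.03,.05,.04)[0])
d=get_image("top");P=world(d);np.savez("top2.npz",**d)
print(top_rect(d,P,(255,180,330,240),.06,.08,.07)[0])
print(top_rect(d,P,(255,180,330,240),.026,.046,.036)[0])
cv2.imwrite("pics/top2.png",cv2.resize(d["image"][170:250,250:340],None,fx=6,fy=6,interpolation=2))
E
```

```text
t: 9.72
position: [0.5605, 0.1103, 0.1737]
tcp_rot: [[-1.0, 0.0, -0.0], [0.0, 1.0, -0.0], [0.0, -0.0, -1.0]]
force: [1.1, -0.6, -1.1]
finger_gap: 0.521
t: 10.35
position: [0.6216, 0.1919, 0.1728]
tcp_rot: [[-0.849, -0.528, -0.002], [-0.528, 0.849, -0.001], [0.002, 0.001, -1.0]]
force: [-0.1, 0.4, -0.7]
finger_gap: 0.523
t: 10.6
position: [0.6217, 0.1917, 0.1737]
tcp_rot: [[-0.854, -0.52, -0.001], [-0.52, 0.854, -0.0], [0.001, 0.0, -1.0]]
force: [0.6, -0.1, -1.1]
finger_gap: 0.522
[0.62166463 0.19171612 0.17369811] 0.521838578443364
{'n': 4058, 'cen': array([611.4, 187.4]), 'rect': ((611.3970947265625, 187.19424438476562), (42.30283737182617, 69.49576568603516), 31.31719970703125), 'z': np.float64(0.03878127647519146)}
{'n': 490, 'cen': array([466.7, -15.4]), 'rect': ((466.68182373046875, -15.192493438720703), (64.95616149902344, 73.0980453491211), 44.30793380737305), 'z': np.float64(0.0700078495473264)}
{'n': 700, 'cen': array([458.6, -12.5]), 'rect': ((462.4798889160156, -14.568382263183594), (67.12464141845703, 139.97943115234375), 8.77382755279541), 'z': np.float64(0.035953290692190165)}
```

View pics/w4.png

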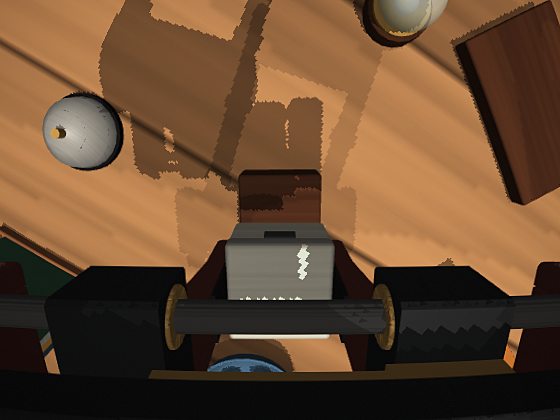

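View pics/top2.png

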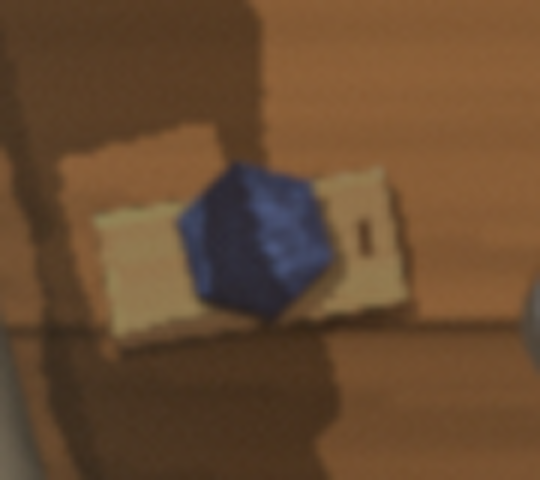

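The tin is aligned over the square stand (wrist view, stand at (280,195)). The hex box is undisturbed on the long box (crop centre (255,243)). Lowering the tin.

```bash
python3 -m handwheel '[{"hand":0.4,"dp":[0,0,0.04],"rot":[0,0,0]},{"hand":0.4,"dp":[0,0,0.04],"rot":[0,0,0]},{"hand":0.4,"dp":[0,0,0.02],"rot":[0,0,0]},{"hand":0.4,"dp":[0,0,0.005],"rot":[0,0,0]},{"hand":0.4,"dp":[0,0,0],"rot":[0,0,0]}]'
python3 -m handwheel '[{"hand":0.4,"dp":[0,0,0.002],"rot":[0,0,0]},{"hand":0.4,"dp":[0,0,0],"rot":[0,0,0]}]'
python3 -m handwheel '[{"hand":0.4,"dp":[0,0,0.0015],"rot":[0,0,0]},{"hand":0.4,"dp":[0,0,0],"rot":[0,0,0]}]'
```

```text
t: 11.32
position: [0.6224, 0.1919, 0.0704]
tcp_rot: [[-0.853, -0.522, 0.002], [-0.522, 0.853, 0.0], [-0.002, -0.0, -1.0]]
force: [0.1, -0.4, 0.1]
finger_gap: 0.524
t: 11.58
position: [0.6224, 0.1919, 0.0684]
tcp_rot: [[-0.853, -0.523, 0.002], [-0.523, 0.853, 0.0], [-0.002, -0.001, -1.0]]
force: [-0.2, 0.3, -1.5]
finger_gap: 0.526
t: 11.82
position: [0.6218, 0.1918, 0.0656]
tcp_rot: [[-0.853, -0.523, -0.0], [-0.523, 0.853, -0.0], [0.0, -0.0, -1.0]]
force: [-0.9, -0.3, -1.2]
finger_gap: 0.52
```

```bash
python3 -m handwheel '[{"hand":0.4,"dp":[0,0,0.001],"rot":[0,0,0]},{"hand":0.4,"dp":[0,0,0],"rot":[0,0,0]}]'
python3 -m handwheel '[{"hand":0.4,"dp":[0,0,0.0005],"rot":[0,0,0]},{"hand":0.4,"dp":[0,0,0],"rot":[0,0,0]}]'
```

```text
t: 12.08
position: [0.622, 0.1918, 0.0649]
tcp_rot: [[-0.853, -0.523, 0.0], [-0.523, 0.853, 0.0], [-0.0, -0.0, -1.0]]
force: [-0.7, -0.0, -0.4]
finger_gap: 0.522
t: 12.32
position: [0.6219, 0.1918, 0.0649]
tcp_rot: [[-0.853, -0.523, 0.001], [-0.523, 0.853, 0.0], [-0.001, -0.0, -1.0]]
force: [-2.1, -1.1, 3.6]
finger_gap: 0.521
```

```bash
python3 -m handwheel '[{"hand":0.85,"dp":[0,0,0],"rot":[0,0,0]},{"hand":0.85,"dp":[0,0,0],"rot":[0,0,0]},{"hand":0.85,"dp":[0,0,0],"rot":[0,0,0]},{"hand":0.85,"dp":[0,0,-0.02],"rot":[0,0,0]},{"hand":1,"dp":[0,0,-0.04],"rot":[0,0,0]}]'
python3 -m handwheel '[{"hand":1,"dp":[0,0,-0.05],"rot":[0,0,10.5]},{"hand":1,"dp":[0,0,0],"rot":[0,0,10.5]},{"hand":1,"dp":[0,0,0],"rot":[0,0,10.5]},{"hand":1,"dp":[0.031,-0.0412,0],"rot":[0,0,0]},{"hand":1,"dp":[0.031,-0.0412,0],"rot":[0,0,0]}]'
python3 -m handwheel '[{"hand":1,"dp":[0.031,-0.0412,0],"rot":[0,0,0]},{"hand":1,"dp":[0.031,-0.0412,0],"rot":[0,0,0]},{"hand":1,"dp":[0.031,-0.0412,0],"rot":[0,0,0]},{"hand":1,"dp":[0,0,0],"rot":[0,0,0]},{"hand":1,"dp":[0,0,0],"rot":[0,0,0]}]'
python3 - <<'E'
from cell import *
from h import *
s=read_state();print(s["position"])
d=get_image("wrist");P=world(d);cv2.imwrite("pics/w5.png",d["image"])
r,W=top_rect(d,P,(170,60,400,330),.058,.08,.069);print(r)
print(cv2.minEnclosingTriangle(W.reshape(-1,1,2)*1000)[1].reshape(3,2).tolist())
h=cv2.approxPolyDP(W.reshape(-1,1,2)*1000,8,True).reshape(-1,2);print(h.round(1).tolist())
d=get_image("top");P=world(d)
print(top_rect(d,P,(198,130,250,182),.06,.09,.076)[0])
E
```

```text
t: 12.95
position: [0.6209, 0.1915, 0.1237]
tcp_rot: [[-0.853, -0.523, -0.004], [-0.523, 0.853, -0.001], [0.004, 0.001, -1.0]]
force: [0.7, 0.2, 0.3]
finger_gap: 0.928
t: 13.58
position: [0.5593, 0.1087, 0.1753]
tcp_rot: [[-1.0, -0.001, 0.001], [-0.001, 1.0, -0.0], [-0.001, -0.0, -1.0]]
force: [0.1, -0.2, 0.1]
finger_gap: 1.0
t: 14.2
position: [0.4673, -0.0142, 0.1756]
tcp_rot: [[-1.0, 0.0, 0.002], [0.0, 1.0, 0.0], [-0.002, 0.0, -1.0]]
force: [-0.0, 0.2, -1.0]
finger_gap: 1.006
[ 0.46734127 -0.01415479  0.17560171]
{'n': 6024, 'cen': array([466.6, -12.5]), 'rect': ((466.50250244140625, -12.612129211425781), (75.4933853149414, 65.09008026123047), 14.550665855407715), 'z': np.float64(0.06885263605439126)}
[[403.6632385253906, 4.655274868011475], [513.658935546875, 33.28886795043945], [483.43463134765625, -75.88574981689453]]
[[429.8999938964844, -21.799999237060547], [456.70001220703125, -48.20000076293945], [488.3999938964844, -40.599998474121094], [502.8999938964844, -2.4000000953674316], [477.6000061035156, 23.100000381469727], [450.5, 16.799999237060547]]
{'n': 287, 'cen': array([620.8, 189.7]), 'rect': ((620.3223876953125, 189.4141845703125), (51.942771911621094, 46.66500473022461), 31.188188552856445), 'z': np.float64(0.07571788997192178)}
```

View pics/w5.png

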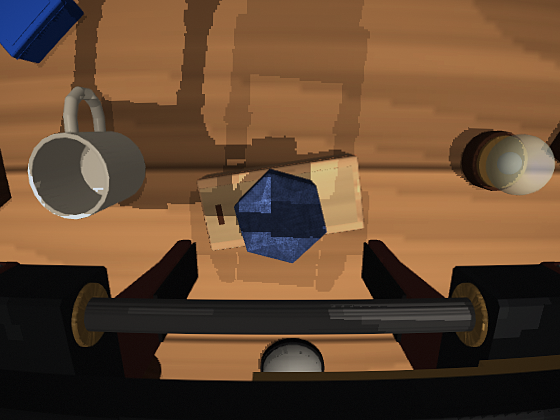

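The hex box is at (282,215) and its flat normal is at 104.5°. I'll turn the tool by 14.5° and grasp.

```bash
python3 -m handwheel '[{"hand":1,"dp":[0.0005,0.0005,0],"rot":[0,0,-7.25]},{"hand":1,"dp":[0,0,0.05],"rot":[0,0,-7.25]},{"hand":1,"dp":[0,0,0.05],"rot":[0,0,0]},{"hand":1,"dp":[0,0,0.012],"rot":[0,0,0]},{"hand":1,"dp":[0,0,0],"rot":[0,0,0]}]' 25
python3 -m handwheel '[{"hand":0.6,"dp":[0,0,0],"rot":[0,0,0]},{"hand":0.6,"dp":[0,0,0],"rot":[0,0,0]},{"hand":0.6,"dp":[0,0,0],"rot":[0,0,0]},{"hand":0.6,"dp":[0,0,0],"rot":[0,0,0]},{"hand":0.6,"dp":[0,0,0],"rot":[0,0,0]}]'
```

```text
t: 14.92
position: [0.4667, -0.0132, 0.0626]
tcp_rot: [[-0.968, -0.251, -0.001], [-0.251, 0.968, 0.0], [0.001, 0.0, -1.0]]
force: [-0.1, 0.5, 0.2]
finger_gap: 1.004
t: 15.55
position: [0.4671, -0.0138, 0.0634]
tcp_rot: [[-0.968, -0.251, 0.002], [-0.251, 0.968, -0.0], [-0.002, -0.001, -1.0]]
force: [-0.7, -0.6, 5.6]
finger_gap: 0.725
```

```bash
python3 -m handwheel '[{"hand":0.6,"dp":[0,0,-0.02],"rot":[0,0,0]},{"hand":0.6,"dp":[0,0,-0.04],"rot":[0,0,7.25]},{"hand":0.6,"dp":[0,0,-0.04],"rot":[0,0,7.25]},{"hand":0.6,"dp":[0.0046,-0.0538,0],"rot":[0,0,0]},{"hand":0.6,"dp":[0.0046,-0.0538,0],"rot":[0,0,0]}]'
python3 -m handwheel '[{"hand":0.6,"dp":[0.0046,-0.0538,0],"rot":[0,0,0]},{"hand":0.6,"dp":[0.0046,-0.0538,0],"rot":[0,0,0]},{"hand":0.6,"dp":[0.0046,-0.0538,0],"rot":[0,0,0]},{"hand":0.6,"dp":[0.0046,-0.0538,0],"rot":[0,0,0]},{"hand":0.6,"dp":[0,0,0],"rot":[0,0,0]}]'
python3 - <<'E'
from cell import *
from h import *
s=read_state();print(s["position"],s["finger_gap"],s["force"])
d=get_image("wrist");P=world(d);cv2.imwrite("pics/w6.png",d["image"])
print(top_rect(d,P,(0,0,560,420),.02,.04,.03)[0])
d=get_image("top");P=world(d);np.savez("top3.npz",**d)
print(top_rect(d,P,(255,180,330,240),.026,.046,.036)[0])
print(top_rect(d,P,(332,200,372,250),.015,.2,.072)[0])
E
```

```text
t: 16.18
position: [0.4571, -0.1221, 0.1622]
tcp_rot: [[-1.0, -0.002, 0.0], [-0.002, 1.0, -0.0], [-0.0, -0.0, -1.0]]
force: [1.2, -0.9, -2.2]
finger_gap: 0.726
t: 16.8
position: [0.4373, -0.3394, 0.1604]
tcp_rot: [[-1.0, 0.005, -0.003], [0.005, 1.0, 0.001], [0.003, 0.001, -1.0]]
force: [-0.2, 0.9, -1.7]
finger_gap: 0.73
[ 0.43732079 -0.33942063  0.16043149] 0.7297921368259975 [-0.17464417  0.93581673 -1.73344276]
{'n': 6932, 'cen': array([ 295.1, -239.4]), 'rect': ((282.9379577636719, -242.22569274902344), (84.01937866210938, 71.88729858398438), 39.5873908996582), 'z': np.float64(0.03503446815112041)}
{'n': 1144, 'cen': array([462.5, -14.5]), 'rect': ((462.4943542480469, -14.568603515625), (67.16455841064453, 139.9784393310547), 8.768558502197266), 'z': np.float64(0.03604332251702751)}
{'n': 359, 'cen': array([ 424.7, -176.2]), 'rect': ((418.1235046386719, -170.59786987304688), (68.29096984863281, 100.69628143310547), 61.369384765625), 'z': np.float64(0.05673612348503384)}
```

View pics/w6.png

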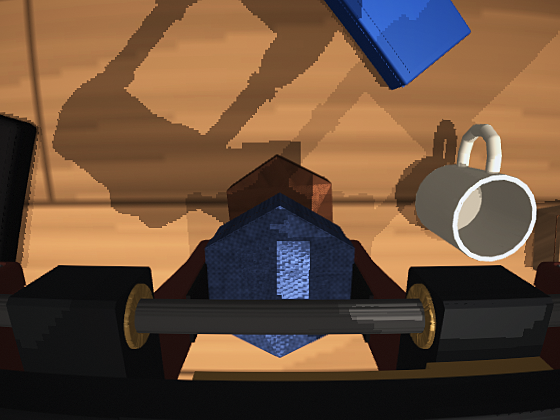

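The held hex box is over the hex stand (stand corner at (278,155)). Mug and long box unmoved. Lowering.

```bash
python3 -m handwheel '[{"hand":0.6,"dp":[0,0,0.04],"rot":[0,0,0]},{"hand":0.6,"dp":[0,0,0.04],"rot":[0,0,0]},{"hand":0.6,"dp":[0,0,0.016],"rot":[0,0,0]},{"hand":0.6,"dp":[0,0,0.003],"rot":[0,0,0]},{"hand":0.6,"dp":[0,0,0],"rot":[0,0,0]}]'
python3 -m handwheel '[{"hand":0.6,"dp":[0,0,0.0015],"rot":[0,0,0]},{"hand":0.6,"dp":[0,0,0],"rot":[0,0,0]}]'
python3 -m handwheel '[{"hand":0.6,"dp":[0,0,0.001],"rot":[0,0,0]},{"hand":0.6,"dp":[0,0,0],"rot":[0,0,0]}]'
```

```text
t: 17.52
position: [0.4396, -0.3367, 0.0648]
tcp_rot: [[-1.0, -0.001, 0.002], [-0.001, 1.0, -0.001], [-0.002, -0.001, -1.0]]
force: [-0.0, -0.5, -1.6]
finger_gap: 0.729
t: 17.77
position: [0.4392, -0.3369, 0.0627]
tcp_rot: [[-1.0, -0.0, 0.001], [-0.0, 1.0, -0.001], [-0.001, -0.001, -1.0]]
force: [0.8, -0.1, -3.7]
finger_gap: 0.724
t: 18.02
position: [0.4388, -0.3366, 0.0607]
tcp_rot: [[-1.0, -0.0, 0.0], [-0.0, 1.0, 0.0], [-0.0, 0.0, -1.0]]
force: [0.2, -0.3, -2.3]
finger_gap: 0.727
```

```bash
python3 -m handwheel '[{"hand":0.6,"dp":[0,0,0.002],"rot":[0,0,0]},{"hand":0.6,"dp":[0,0,0],"rot":[0,0,0]}]'
python3 -m handwheel '[{"hand":0.6,"dp":[0,0,0.001],"rot":[0,0,0]},{"hand":0.6,"dp":[0,0,0],"rot":[0,0,0]}]'
python3 -m handwheel '[{"hand":0.6,"dp":[0,0,0.0005],"rot":[0,0,0]},{"hand":0.6,"dp":[0,0,0],"rot":[0,0,0]}]'
```

```text
t: 18.27
position: [0.4387, -0.3365, 0.0583]
tcp_rot: [[-1.0, -0.0, -0.0], [-0.0, 1.0, 0.0], [0.0, 0.0, -1.0]]
force: [-1.6, -0.0, -1.6]
finger_gap: 0.729
t: 18.52
position: [0.4388, -0.3366, 0.0576]
tcp_rot: [[-1.0, -0.0, -0.0], [-0.0, 1.0, 0.0], [0.0, 0.0, -1.0]]
force: [0.4, 0.0, -1.6]
finger_gap: 0.727
t: 18.77
position: [0.4389, -0.3366, 0.0575]
tcp_rot: [[-1.0, -0.0, 0.0], [-0.0, 1.0, -0.0], [-0.0, -0.0, -1.0]]
force: [-1.6, 1.4, 0.1]
finger_gap: 0.729
```

```bash
python3 -m handwheel '[{"hand":1,"dp":[0,0,0],"rot":[0,0,0]},{"hand":1,"dp":[0,0,0],"rot":[0,0,0]},{"hand":1,"dp":[0,0,0],"rot":[0,0,0]},{"hand":1,"dp":[0,0,-0.02],"rot":[0,0,0]},{"hand":1,"dp":[0,0,-0.045],"rot":[0,0,0]}]'
python3 -m handwheel '[{"hand":1,"dp":[0,0,-0.04],"rot":[0,0,0]},{"hand":1,"dp":[-0.0039,0.0538,0],"rot":[0,0,0]},{"hand":1,"dp":[-0.0039,0.0538,0],"rot":[0,0,0]},{"hand":1,"dp":[-0.0039,0.0538,0],"rot":[0,0,0]},{"hand":1,"dp":[-0.0039,0.0538,0],"rot":[0,0,0]}]'
python3 -m handwheel '[{"hand":1,"dp":[-0.0039,0.0538,0],"rot":[0,0,0]},{"hand":1,"dp":[-0.0039,0.0538,0],"rot":[0,0,0]},{"hand":1,"dp":[0,0,0],"rot":[0,0,10.15]},{"hand":1,"dp":[0,0,0],"rot":[0,0,10.15]},{"hand":1,"dp":[0,0,0],"rot":[0,0,10.15]}]'
python3 -m handwheel '[{"hand":1,"dp":[0,0,0],"rot":[0,0,10.15]},{"hand":1,"dp":[0,0,0],"rot":[0,0,10.15]},{"hand":1,"dp":[0,0,0],"rot":[0,0,10.15]},{"hand":1,"dp":[0,0,0],"rot":[0,0,10.15]},{"hand":1,"dp":[0,0,0],"rot":[0,0,10.15]}]'
python3 -m handwheel '[{"hand":1,"dp":[0,0,0],"rot":[0,0,0]},{"hand":1,"dp":[0,0,0],"rot":[0,0,0]}]'
python3 - <<'E'
from cell import *
from h import *
d=get_image("wrist");P=world(d);cv2.imwrite("pics/w7.png",d["image"])
print(top_rect(d,P,(0,0,560,420),.026,.046,.036)[0])
d=get_image("top");P=world(d)
print(top_rect(d,P,(375,190,435,245),.05,.08,.064)[0])
E
```

```text
t: 19.4
position: [0.4379, -0.3358, 0.1217]
tcp_rot: [[-1.0, -0.0, -0.003], [-0.0, 1.0, 0.003], [0.003, 0.003, -1.0]]
force: [1.2, 0.2, 0.5]
finger_gap: 0.999
t: 20.02
position: [0.4545, -0.1199, 0.164]
tcp_rot: [[-1.0, 0.0, 0.002], [0.0, 1.0, -0.001], [-0.002, -0.001, -1.0]]
force: [1.1, -0.3, 0.3]
finger_gap: 1.002
t: 20.65
position: [0.4624, -0.0135, 0.164]
tcp_rot: [[-0.86, 0.511, 0.002], [0.511, 0.86, -0.0], [-0.002, 0.001, -1.0]]
force: [-0.4, -0.4, -0.4]
finger_gap: 0.996
t: 21.28
position: [0.4624, -0.0138, 0.1639]
tcp_rot: [[-0.147, 0.989, 0.002], [0.989, 0.147, -0.0], [-0.001, 0.002, -1.0]]
force: [-0.7, 0.6, -0.3]
finger_gap: 1.004
t: 21.52
position: [0.4623, -0.0138, 0.163]
tcp_rot: [[-0.157, 0.988, 0.001], [0.988, 0.157, -0.0], [-0.0, 0.001, -1.0]]
force: [0.4, -0.2, -0.2]
finger_gap: 1.0
{'n': 12655, 'cen': array([463.7, -10.8]), 'rect': ((463.68670654296875, -10.680419921875), (65.5112533569336, 138.13340759277344), 8.72908878326416), 'z': np.float64(0.035278311258385334)}
{'n': 506, 'cen': array([ 438. , -336.6]), 'rect': ((438.1583557128906, -336.45941162109375), (65.49732208251953, 76.97125244140625), 29.371328353881836), 'z': np.float64(0.0640040121865892)}
```

View pics/w7.png

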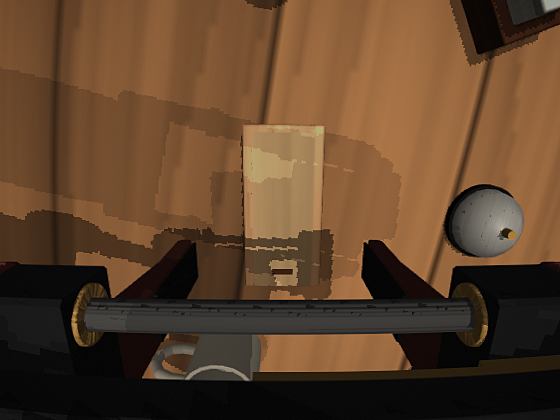

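The long box (center (284,205)) is aligned with the jaws and the hex box sits within 2 mm of its stand's centre. Grasping the long box.

```bash
python3 -m handwheel '[{"hand":1,"dp":[0.001,0,0.05],"rot":[0,0,0]},{"hand":1,"dp":[0,0,0.05],"rot":[0,0,0]},{"hand":1,"dp":[0,0,0.025],"rot":[0,0,0]},{"hand":1,"dp":[0,0,0.011],"rot":[0,0,0]},{"hand":1,"dp":[0,0,0],"rot":[0,0,0]}]' 40
python3 -m handwheel '[{"hand":0.6,"dp":[0,0,0],"rot":[0,0,0]},{"hand":0.6,"dp":[0,0,0],"rot":[0,0,0]},{"hand":0.6,"dp":[0,0,0],"rot":[0,0,0]},{"hand":0.6,"dp":[0,0,0],"rot":[0,0,0]},{"hand":0.6,"dp":[0,0,0],"rot":[0,0,0]}]'
```

```text
t: 22.25
position: [0.462, -0.0128, 0.0261]
tcp_rot: [[-0.154, 0.988, -0.001], [0.988, 0.154, 0.0], [0.0, -0.001, -1.0]]
force: [-0.1, 0.1, -0.1]
finger_gap: 1.002
t: 22.88
position: [0.463, -0.0128, 0.0274]
tcp_rot: [[-0.153, 0.988, 0.003], [0.988, 0.153, -0.0], [-0.001, 0.003, -1.0]]
force: [1.0, 0.7, 5.8]
finger_gap: 0.748
```

```bash
python3 -m handwheel '[{"hand":0.6,"dp":[0,0,-0.02],"rot":[0,0,0]},{"hand":0.6,"dp":[0,0,-0.05],"rot":[0,0,0]},{"hand":0.6,"dp":[0,0,-0.06],"rot":[0,0,8.8]},{"hand":0.6,"dp":[0,0,0],"rot":[0,0,0]}]' 50
python3 -m handwheel '[{"hand":0.6,"dp":[0.0509,-0.0063,0],"rot":[0,0,0]},{"hand":0.6,"dp":[0.0509,-0.0063,0],"rot":[0,0,0]},{"hand":0.6,"dp":[0.0509,-0.0063,0],"rot":[0,0,0]},{"hand":0.6,"dp":[0.0509,-0.0063,0],"rot":[0,0,0]},{"hand":0.6,"dp":[0.0509,-0.0063,0],"rot":[0,0,0]}]'
python3 -m handwheel '[{"hand":0.6,"dp":[0.0509,-0.0063,0],"rot":[0,0,0]},{"hand":0.6,"dp":[0.0509,-0.0063,0],"rot":[0,0,0]},{"hand":0.6,"dp":[0,0,0],"rot":[0,0,10.15]},{"hand":0.6,"dp":[0,0,0],"rot":[0,0,10.15]},{"hand":0.6,"dp":[0,0,0],"rot":[0,0,10.15]}]'
python3 -m handwheel '[{"hand":0.6,"dp":[0,0,0],"rot":[0,0,0]},{"hand":0.6,"dp":[0,0,0],"rot":[0,0,0]}]'
python3 - <<'E'
from cell import *
from h import *
d=get_image("wrist");P=world(d);cv2.imwrite("pics/w8.png",d["image"])
for lo,hi in((.008,.03),(.13,.18)):
  print(top_rect(d,P,(0,0,560,420),lo,hi,(lo+hi)/2)[0])
E
```

```text
t: 23.38
position: [0.4639, -0.013, 0.161]
tcp_rot: [[0.001, 1.0, 0.008], [1.0, -0.001, -0.001], [-0.001, 0.008, -1.0]]
force: [1.1, 0.4, -2.0]
finger_gap: 0.751
t: 24.0
position: [0.429, 0.2428, 0.1534]
tcp_rot: [[-0.001, 1.0, -0.004], [1.0, 0.001, -0.002], [-0.002, -0.004, -1.0]]
force: [1.1, -0.4, -2.1]
finger_gap: 0.751
t: 24.62
position: [0.4167, 0.343, 0.1529]
tcp_rot: [[0.51, 0.86, -0.004], [0.86, -0.51, -0.003], [-0.005, -0.002, -1.0]]
force: [1.0, 0.9, -2.7]
finger_gap: 0.746
t: 24.88
position: [0.4174, 0.3431, 0.1547]
tcp_rot: [[0.503, 0.864, -0.002], [0.864, -0.503, -0.001], [-0.002, -0.001, -1.0]]
force: [0.3, -0.6, -2.9]
finger_gap: 0.747
{'n': 1666, 'cen': array([457.3, 412.2]), 'rect': ((457.6199035644531, 412.18450927734375), (11.748229026794434, 88.96837615966797), 59.3795051574707), 'z': np.float64(0.01882951094816839)}
{'n': 30057, 'cen': array([430.3, 368.1]), 'rect': ((431.1143493652344, 370.17449951171875), (80.64378356933594, 107.44358825683594), 59.776634216308594), 'z': np.float64(0.1624264745429827)}
```

View pics/w8.png

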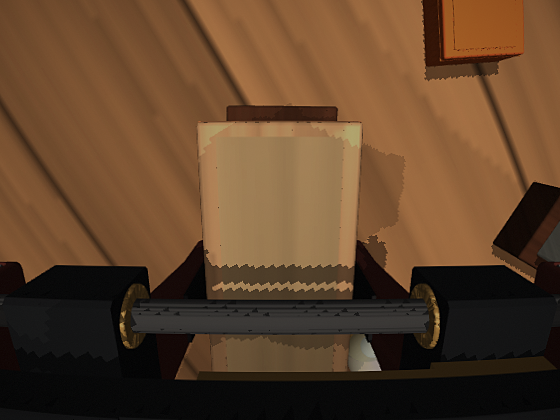

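The box is aligned with the long stand, whose edge shows evenly at (282,113). Lowering.

```bash
python3 -m handwheel '[{"hand":0.6,"dp":[0.002,0,0.04],"rot":[0,0,0]},{"hand":0.6,"dp":[0,0,0.04],"rot":[0,0,0]},{"hand":0.6,"dp":[0,0,0.016],"rot":[0,0,0]},{"hand":0.6,"dp":[0,0,0.005],"rot":[0,0,0]},{"hand":0.6,"dp":[0,0,0],"rot":[0,0,0]}]'
python3 -m handwheel '[{"hand":0.6,"dp":[0,0,0.001],"rot":[0,0,0]},{"hand":0.6,"dp":[0,0,0],"rot":[0,0,0]}]'
```

```text
t: 25.55
position: [0.4194, 0.3456, 0.0564]
tcp_rot: [[0.506, 0.862, 0.001], [0.862, -0.506, 0.001], [0.002, 0.001, -1.0]]
force: [0.1, -0.2, -2.8]
finger_gap: 0.747
t: 25.8
position: [0.4193, 0.3456, 0.0553]
tcp_rot: [[0.506, 0.862, 0.002], [0.862, -0.506, 0.001], [0.002, 0.001, -1.0]]
force: [0.7, -0.0, -2.4]
finger_gap: 0.75
```

```bash
python3 -m handwheel '[{"hand":0.6,"dp":[0,0,0.006],"rot":[0,0,0]},{"hand":0.6,"dp":[0,0,0],"rot":[0,0,0]}]'
python3 -m handwheel '[{"hand":0.6,"dp":[0,0,0.001],"rot":[0,0,0]},{"hand":0.6,"dp":[0,0,0],"rot":[0,0,0]}]'
python3 -m handwheel '[{"hand":0.6,"dp":[0,0,0.0005],"rot":[0,0,0]},{"hand":0.6,"dp":[0,0,0],"rot":[0,0,0]}]'
```

```text
t: 26.05
position: [0.4187, 0.3451, 0.0478]
tcp_rot: [[0.507, 0.862, -0.0], [0.862, -0.507, -0.0], [-0.0, -0.0, -1.0]]
force: [0.9, 0.7, -2.8]
finger_gap: 0.749
t: 26.3
position: [0.4189, 0.3452, 0.0475]
tcp_rot: [[0.507, 0.862, 0.0], [0.862, -0.507, 0.0], [0.0, 0.0, -1.0]]
force: [-0.5, -0.8, 0.3]
finger_gap: 0.749
t: 26.55
position: [0.4189, 0.3453, 0.0475]
tcp_rot: [[0.507, 0.862, 0.0], [0.862, -0.507, 0.0], [0.0, 0.0, -1.0]]
force: [-3.3, -1.3, 4.9]
finger_gap: 0.75
```

Contact felt. I'll release, lift and check the whole scene.

```bash
python3 -m handwheel '[{"hand":1,"dp":[0,0,0],"rot":[0,0,0]},{"hand":1,"dp":[0,0,0],"rot":[0,0,0]},{"hand":1,"dp":[0,0,0],"rot":[0,0,0]},{"hand":1,"dp":[0,0,-0.02],"rot":[0,0,0]},{"hand":1,"dp":[0,0,-0.05],"rot":[0,0,0]}]'
python3 -m handwheel '[{"hand":1,"dp":[0,0,-0.06],"rot":[0,0,0]},{"hand":1,"dp":[-0.05,0,-0.06],"rot":[0,0,0]},{"hand":1,"dp":[-0.06,0,0],"rot":[0,0,0]},{"hand":1,"dp":[-0.06,0,0],"rot":[0,0,0]},{"hand":1,"dp":[0,0,0],"rot":[0,0,0]}]'
python3 - <<'E'
from cell import *
from h import *
d=get_image("top");P=world(d);cv2.imwrite("pics/top9.png",d["image"])
for n,w,h in[("long",(125,190,215,268),.056),("hex",(375,190,435,245),.064),("tin",(198,130,250,182),.076),("pot",(330,128,365,162),.086)]:
    print(n,top_rect(d,P,w,h-.01,h+.012,h)[0])
for n,w,h in[("globe",(205,212,240,243),.073),("mug",(332,200,372,250),.072)]: print(n,top_rect(d,P,w,.015,.2,h)[0])
print(read_state()["position"])
E
```

```text
t: 27.18
position: [0.4177, 0.3444, 0.1157]
tcp_rot: [[0.507, 0.862, -0.004], [0.862, -0.507, -0.003], [-0.005, -0.002, -1.0]]
force: [0.6, 0.9, -0.4]
finger_gap: 1.0
t: 27.8
position: [0.3366, 0.2053, 0.2272]
tcp_rot: [[0.509, 0.861, 0.005], [0.861, -0.509, 0.002], [0.004, 0.003, -1.0]]
force: [0.8, 0.7, -0.1]
finger_gap: 1.005
long {'n': 197, 'cen': array([454.4, 385.8]), 'rect': ((457.2463073730469, 391.33953857421875), (35.14044189453125, 74.80805969238281), 26.36634635925293), 'z': np.float64(0.05525278428318692)}
hex {'n': 500, 'cen': array([ 438.3, -336.9]), 'rect': ((439.2794189453125, -337.1863708496094), (67.0575180053711, 73.18318176269531), 86.64488983154297), 'z': np.float64(0.0641289423849283)}
tin {'n': 277, 'cen': array([621.6, 190.1]), 'rect': ((620.9663696289062, 189.77182006835938), (50.39391326904297, 46.70967483520508), 31.398679733276367), 'z': np.float64(0.07570096387366004)}
pot {'n': 117, 'cen': array([ 661.6, -183.7]), 'rect': ((661.0126342773438, -184.21510314941406), (33.944942474365234, 32.3246955871582), 89.2889633178711), 'z': np.float64(0.08583396059409173)}
globe {'n': 56, 'cen': array([423.1, 163.5]), 'rect': ((422.9022521972656, 166.07949829101562), (51.984344482421875, 22.034046173095703), 15.826675415039062), 'z': np.float64(0.026780134459996066)}
mug {'n': 356, 'cen': array([ 424.8, -176.3]), 'rect': ((418.1235046386719, -170.59786987304688), (68.29096984863281, 100.69628143310547), 61.369384765625), 'z': np.float64(0.05670003056637985)}
[0.33748784 0.20648318 0.22686683]
```

View pics/top9.png

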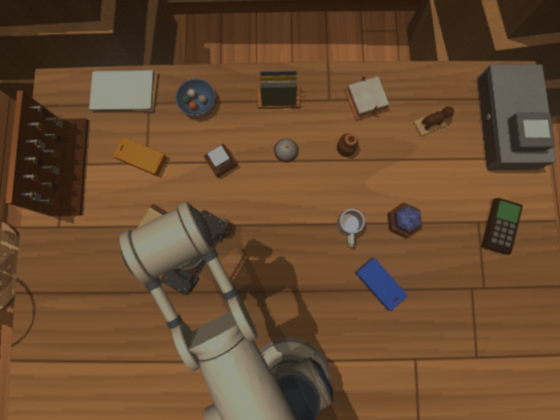

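Pot (348,145), tin (219,159) and hex (406,219) are centred on their stands. The arm hides the long box, so I'll move it aside.

```bash
python3 -m handwheel '[{"hand":1,"dp":[-0.03,0.047,0],"rot":[0,0,0]},{"hand":1,"dp":[-0.03,0.047,0],"rot":[0,0,0]},{"hand":1,"dp":[-0.03,0.047,0],"rot":[0,0,0]},{"hand":1,"dp":[-0.03,0.047,0],"rot":[0,0,0]},{"hand":1,"dp":[0,0,0],"rot":[0,0,0]}]'
python3 - <<'E'
from cell import *
from h import *
d=get_image("top");P=world(d);cv2.imwrite("pics/top10.png",d["image"])
for n,w,h in[("long",(125,190,215,268),.056)]:
    print(n,top_rect(d,P,w,h-.01,h+.012,h)[0])
for n,w,h in[("globe",(205,212,240,243),.073)]: print(n,top_rect(d,P,w,.015,.2,h)[0])
E
```

```text
t: 28.48
position: [0.4407, 0.0062, 0.2244]
tcp_rot: [[0.511, 0.86, -0.001], [0.86, -0.511, -0.0], [-0.001, -0.001, -1.0]]
force: [0.1, 0.2, 0.1]
finger_gap: 0.998
long {'n': 1187, 'cen': array([417.1, 342.8]), 'rect': ((417.0467834472656, 342.71875), (142.82835388183594, 66.46646881103516), 59.686927795410156), 'z': np.float64(0.05581795827211185)}
globe {'n': 316, 'cen': array([419.6, 181.4]), 'rect': ((419.9720458984375, 180.81689453125), (55.315147399902344, 50.268951416015625), 44.91769027709961), 'z': np.float64(0.06299449910924204)}
```

View pics/top10.png

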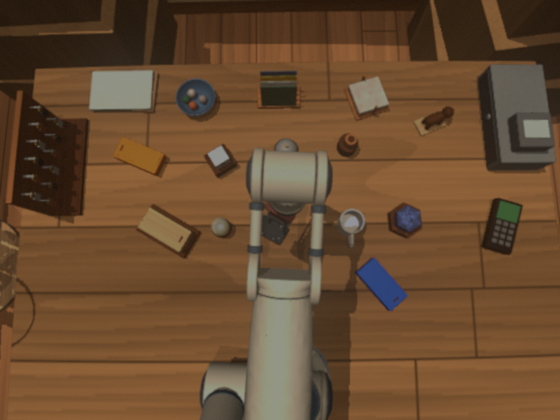

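All four are in place. The long box (167,230) is within 2 mm and 0.1° of its stand, and the globe and mug have not moved. Handing in.

```bash
python3 -c "from cell import *;print(sign_off())"
```

```text
the job is handed in; nothing more can be done
None
```

I took the stack apart and set the pot, tin, hex box and long box on their own stands. I handed the job in at about 28.5 s of robot time, with the gripper empty and clear of everything; no verdict was reported.

- **Placement:** by the last top-camera measurements, each souvenir is within about 2.5 mm of its stand's centre, at the right height to about 1 mm. The long box and tin are within 0.5° of their stands. Uprightness wasn't measured separately, but the top heights and outlines look right.
- **Bystanders:** the globe and mug measured the same as at the start, within 0.2 mm.
- **Disagreement:** the wrist and top cameras differed by 2–3 mm, mostly in y. I aimed between the two readings, and the difference is well inside the 12 mm allowed.

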